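Strike the wide disc punch with the mallet

ROBOT

A 6-joint arm with a two-finger parallel gripper is mounted at the origin on the work surface. World frame = base frame: x ahead of the robot, y to its left, z up, the work surface at z = 0. Lengths are in m, angles in rad, forces in N, time in s.
With the tool pointing down it reaches from about 0.375 to 0.9 m from the base axis. Payload 3.1 kg.
Tool frame: the origin (TCP) lies on the centre line of the jaws, within the pads' length; the fingertips stand 19 mm ahead of it and the grasp point (between the pads) is the TCP; z points along the fingers, y is the line along which they close (so a half turn about z gives the same grasp; the last joint's range is limited). The gripper opens to 85 mm and grips with 20 to 120 N. Pads are 22 mm wide; open, the fingers measure 114 mm over their backs; the gripper's body (76 mm by 85 mm) begins 54 mm behind the grasp point. The pads swing forward as they close: fully open they stand 13 mm farther back than shut.
Start: joints at [-1.48, 0.527, 1.433, -0, 1.181, -0.178], TCP at [0.166, -0.603, 0.25] pointing down, gripper open.
Joint ranges: [-3.08, 3.08], [-0.75, 2.2], [0.22, 2.44], [-1.43, 4.57], [0, 2.65], [-2.85, 2.85]. Speed limits (rad/s): [2.79, 2.79, 3.14, 3.14, 3.14, 3.14].

INTERFACE

Orientations are given as a unit quaternion [x, y, z, w].
In Python, from station import manip, cams, sign_off gives the robot as it stands.
- The arm moves only by the tool carry_out, never from a script. Its argument "targets" is a list that holds one entry, the list of rows, each a list of 7 numbers: the shift along the tool's x, y, z in cm, then the turn, a rotation vector about the tool's x, y, z in degrees, then the finger opening in cm, from 0 to 8.54. A call has 1 to 12 rows; each row is the pose to reach, as a shift and turn from the pose commanded when the call began, along the tool's axes at that moment; what a row does not reach only later rows make up. A row lasts 1/12 s, in which the tool goes at most 41.7 mm and 7.16 degrees, less where a joint would pass 70% of its speed; a pose out of reach is approached as far as the arm can. A call with a gripper value outside its range is refused whole. The fingers move at their own pace and stop on an object; "force" is the grip in N (left out, the last holds). Time passes only in rows, so rows that repeat a pose let the fingers close. It gives the time, the measured TCP pose, the force, the opening and the grip force at its end, in the units of the state.
- manip.sense(): the state, without advancing time (a new reading comes with each control period).
- cams.snapshot(name): name is "side" or "top" or "wrist"; returns the picture (400x640x3 uint8, red, green, blue); there is no depth.
- cams.camera_info(name): a dict with "K" (3x3 intrinsics, pixels), "k1" (the pictures are not rectified: a ray, as slopes to the right and down, at radius r is drawn at 1 + k1 r^2 times it, then the intrinsics apply), "T" (4x4, takes a point from camera to world coordinates). Camera axes: x right, y down, z forward; pixel columns grow to the right and rows downward; lengths in m; the calibration is good to about 2 mm. A picture is of the moment at which its call begins: read the wrist's pose just before it. camera_info takes no time and is no camera call; for the wrist camera it gives the pose at the moment of the call.
- sign_off(): hands the job in; it is judged then, once.
The state is a dict: "t": time; "q": joint angles; "qd": joint speeds; "tau": joint torques, N m; "tcp_pos": TCP position; "tool_rot": TCP orientation; "force": force on the tool from outside, world axes, zero at the start; "ft_torque": the same for the moment, N m; "finger_gap": opening from 0.0 (shut) to 1.0 (fully open); "gripper_force": force on a finger pad.
Only numpy, scipy, OpenCV 4.12 (cv2) and the standard library are available. Lean on these libraries where they do the work, as an engineer would, in place of code of your own. Each camera call takes 0.05 s, during which the arm holds its last target. There are 200 camera calls.

TASK

Punch a filter disc: pick up the mallet and strike the wide-capped sprung punch with it, a brisk but light tap rather than a slow push or a hard bang, so that the punch goes fully down to its stop and springs back up. Then stand the mallet back on its grey mat, on its striking face as you found it, and let go. Touch the wide punch with the mallet only, do not press the narrow-capped punch, and leave the rack, tip box and sample jar where they are.

Things in the scene. Friction and masses are not known exactly. Their poses are not given: they have to be found in the camera images.
- mallet: Soft-faced mallet, about 0.4 kg. Head: upright cylinder 50 mm across, 60 mm high (steel, white nylon faces), standing on its lower (striking) face. Wooden handle, 24 x 24 mm square, level, centre line 35 mm above the striking face, runs along the mallet's -x to 150 mm from the head's axis. Origin: centre of the lower face; z up along the head's axis.
- mat: Flat grey plastic mat 140 x 140 x 4 mm, fixed to the bench; the mallet stands on it at the start. Origin: centre of the underside; top face at z = 4 mm.
- wide_stand: Aluminium base 110 (x) x 100 (y) x 15 mm, fixed, white paper card on it; two posts at y = -38 and +38 mm carry a grey bridge (40 x 96 mm, z = 70 to 86 mm) through which a sprung steel punch stands upright, 130 mm high in all. Origin: centre of the underside, on the punch axis; z up. This one has the wide cap, 44 mm across.
- wide_punch_cap (a point): The centre of the top face of this punch's flat round steel cap (12 mm thick), 130 mm above the bench when up; it moves with the punch. Cap 44 mm across: the one to strike.
- wide_punch (a joint): How far the wide-capped punch is pressed down: 0 up, 0.020 m fully down on its stop. A spring (about 4 N at the top, 10 N at the bottom) pushes it back up.
- narrow_stand: Aluminium base 110 (x) x 100 (y) x 15 mm, fixed, white paper card on it; two posts at y = -38 and +38 mm carry a grey bridge (40 x 96 mm, z = 70 to 86 mm) through which a sprung steel punch stands upright, 130 mm high in all. Origin: centre of the underside, on the punch axis; z up. This one has the narrow cap, 24 mm across.
- narrow_punch_cap (a point): The centre of the top face of this punch's flat round steel cap (12 mm thick), 130 mm above the bench when up; it moves with the punch. Cap 24 mm across: not to be struck.
- narrow_punch (a joint): How far the narrow-capped punch is pressed down: 0 up, 0.020 m fully down; same spring.
- rack: Loose yellow plastic tube rack, 90 (x) x 200 (y) x 55 mm, white tube caps to 62 mm. A bystander. Origin: centre of its underside.
- tipbox: Loose tan pipette-tip box with lid, 85 (x) x 120 (y) x 92 mm. A bystander. Origin: centre of its underside.
- tube: Loose upright capped white sample jar with a blue cap, 34 mm across, 90 mm high. A bystander. Origin: centre of its underside.
Not all that is in view belongs to the job. Several things have the shape of the mat; the one meant has the colours described above.

How it is judged:
On the way, in this order (a step that is already met when the one before it is completed fails the run):
1. the mallet is lifted clear of its mat (height (world z) of mallet above 0.05 m and distance of mallet from where it was at the start of the episode above 0.05 m), for 0.1 s.
2. the wide punch is struck: it is on its way down at more than 0.08 m/s (value of joint wide_punch between 0.0005 and 0.0168 m and velocity of joint wide_punch above 0.08 m/s).
3. the mallet has driven the wide punch down to its stop (within 3 mm) (value of joint wide_punch above 0.017 m and contact force between mallet and wide_punch above 0.5 N).
At the end, for the whole second after the job is handed in: Both punches are up (within 2 mm); the mallet stands released and at rest on its mat on its striking face, face centre within 50 mm of the mat's centre in the mat's x and y, upright within 0.1 rad; rack, tip box and jar within 20 mm of where they stood (value of joint each of wide_punch, narrow_punch below 0.002 m and x of mallet in the frame of mat between -0.05 and 0.05 m and y of mallet in the frame of mat between -0.05 and 0.05 m and distance of each of rack, tipbox, tube from where it was at the start of the episode below 0.02 m and z of mallet in the frame of mat below 0.008 m and angle between mallet's own z axis and vertical below 0.1 rad and linear speed of mallet below 0.02 m/s); the robot touches nothing.
It fails at once if the mallet hits the wide punch too hard (more than 90 N) (contact force between mallet and wide_punch above 90 N).
It fails at once if the arm or fingers touch the wide punch (more than 0.5 N) (contact force between any of the arm, the fingers and wide_punch above 0.5 N).
It fails at once if the narrow punch is pressed down more than 3 mm (value of joint narrow_punch above 0.003 m).
It fails at once if the rack, tip box or jar is moved more than 20 mm or tipped (distance of any of rack, tipbox, tube from where it was at the start of the episode above 0.02 m or angle between any of rack, tipbox, tube's own z axis and vertical above 0.3 rad).
It also fails if it takes over 51 s, if anything falls off the work surface, if the arm or the gripper's body presses on something with over 40 N, if the wrist force passes 120 N, or if a joint passes its speed limit or range.

## Working session

There is one attempt and no reset: what is moved stays moved. The work goes in short steps, Python scripts to look and compute and a tool call to move; the robot and the scene stay as the last step left them, time stands still between calls to the robot, and variables do not carry over. Pictures are saved under pics/ and viewed, at most 10 in all, crops included, and the job is handed in when it is done.

Besides the shell and the picture viewer there is one more tool, called in YAML: its name, and indented under it one key for each argument. carry_out: Moves the arm, as the interface text tells. Its arguments: {"type":"object","properties":{"targets":{"type":"array"},"force":{"type":"number"}},"required":["targets"]}

```bash
mkdir -p pics; ls; cat > h.py <<'E'
import numpy as np, cv2
from station import manip, cams, sign_off
def snap(n,f=None):
    im=cv2.cvtColor(cams.snapshot(n),cv2.COLOR_RGB2BGR)
    if f: cv2.imwrite('pics/'+f,im)
    return im
def ray(n,u,v,info=None):
    c=info or cams.camera_info(n);K=np.array(c['K']);T=np.array(c['T'])
    p=cv2.undistortPoints(np.array([[[u,v]]],float),K,np.array([c['k1'],0,0,0,0.]))[0,0]
    return T[:3,3],T[:3,:3]@np.array([p[0],p[1],1])
def onz(n,u,v,z,info=None):
    o,d=ray(n,u,v,info);return o+d*(z-o[2])/d[2]
def proj(n,P,info=None):
    c=info or cams.camera_info(n);K=np.array(c['K']);T=np.linalg.inv(np.array(c['T']))
    return cv2.projectPoints(np.array(P,float).reshape(-1,1,3),cv2.Rodrigues(T[:3,:3])[0],T[:3,3],K,np.array([c['k1'],0,0,0,0.]))[0][:,0]
E
python3 - <<'E'
from h import *
a=snap('top','top.png');b=snap('side','side.png')
np.set_printoptions(precision=3,suppress=True)
for n in('top','side','wrist'):
    c=cams.camera_info(n);print(n,np.array(c['K']).tolist(),c['k1']);print(np.array(c['T']))
s=manip.sense();print(s)
E
```

```text
pics
top [[505.5255865308422, 0.0, 332.2632173440213], [0.0, 505.5255865308422, 195.92502772062593], [0.0, 0.0, 1.0]] 0.006738459052247412
[[-0.027 -0.993  0.113  0.397]
 [-0.999  0.029  0.015 -0.02 ]
 [-0.018 -0.113 -0.993  1.278]
 [ 0.     0.     0.     1.   ]]
side [[382.5078216286308, 0.0, 319.86093306679066], [0.0, 382.5078216286308, 201.13754427476803], [0.0, 0.0, 1.0]] 0.023487038528292484
[[-0.975 -0.136  0.175  0.348]
 [-0.221  0.641 -0.735  0.724]
 [-0.013 -0.755 -0.655  0.756]
 [ 0.     0.     0.     1.   ]]
wrist [[316.03605451110474, 0.0, 320.18408747672726], [0.0, 316.03605451110474, 194.6872332244583], [0.0, 0.0, 1.0]] -0.00603006747258765
[[ 0.265 -0.931 -0.252  0.23 ]
 [-0.964 -0.256 -0.067 -0.585]
 [-0.003  0.261 -0.965  0.372]
 [ 0.     0.     0.     1.   ]]
{'t': 0.1, 'q': array([-1.481,  0.528,  1.434, -0.   ,  1.181, -0.179]), 'qd': array([-0.002, -0.005, -0.004, -0.001,  0.001,  0.001]), 'tau': array([  0.   , -44.33 , -17.859,  -0.   ,   0.004,   0.   ]), 'tcp_pos': array([ 0.166, -0.602,  0.249]), 'tool_rot': array([ 0.991,  0.134,  0.   , -0.001]), 'force': array([ 0.249,  0.239, -0.262]), 'ft_torque': array([-0.027,  0.014, -0.   ]), 'gripper_force': 0.0, 'finger_gap': 1.0019863525520674}
```

View pics/top.png

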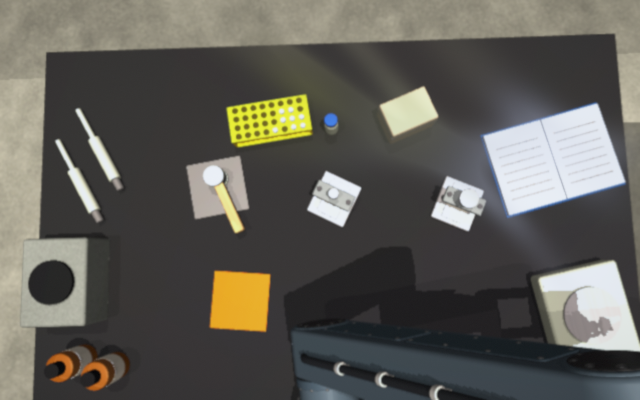

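View pics/side.png

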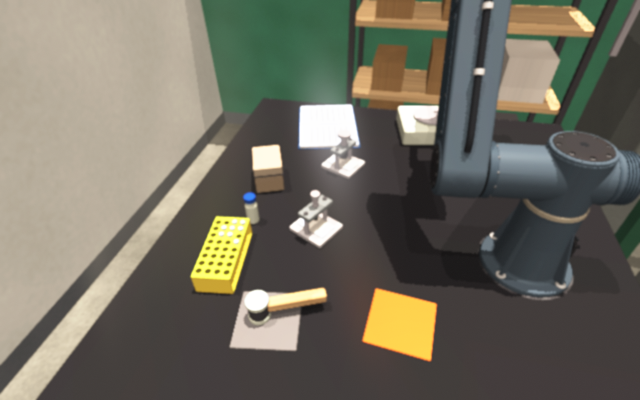

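Top view candidates:
- **Mats:** grey mat (217,187) with the mallet on it, and an orange square (240,300), which is a decoy.
- **Punches:** (334,193) has a small cap, so it's the narrow one. (470,199) has a large cap, so it's the wide one.
- **Mallet:** head at (214,175), handle running to (238,230).

Bystanders in the top view are the rack (270,120), jar (331,123) and tip box (408,112). Next I'll take a close crop and measure.

```bash
python3 - <<'E'
from h import *
np.set_printoptions(precision=4,suppress=True)
a=cv2.imread('pics/top.png')
A=cv2.resize(a[145:245,180:260],None,fx=4.5,fy=4.5,interpolation=cv2.INTER_CUBIC)[:450,:360]
B=cv2.resize(a[165:235,300:370],None,fx=4,fy=4);C=cv2.resize(a[165:235,430:500],None,fx=4,fy=4)
o=np.zeros((570,640,3),np.uint8);o[:450,:360]=A;o[:280,360:]=B;o[285:565,360:]=C
cv2.imwrite('pics/crop.png',o)
hsv=cv2.cvtColor(a,cv2.COLOR_BGR2HSV)
def blobs(m,box,mn=30):
    k=np.zeros_like(m);x0,y0,x1,y1=box;k[y0:y1,x0:x1]=m[y0:y1,x0:x1]
    for c in cv2.findContours(k,cv2.RETR_EXTERNAL,cv2.CHAIN_APPROX_NONE)[0]:
        if cv2.contourArea(c)>mn: yield c
print('handle')
for c in blobs(cv2.inRange(hsv,(15,70,100),(35,255,255)),(180,150,260,245)): print(cv2.contourArea(c),cv2.minAreaRect(c))
print('mat')
for c in blobs(cv2.inRange(hsv,(0,0,70),(179,70,200)),(175,145,260,245)): print(cv2.contourArea(c),cv2.minAreaRect(c))
print('white')
for box in((180,150,250,210),(300,165,370,235),(430,165,500,235)):
  for th in(215,235,248):
    for c in blobs(cv2.inRange(a,(th,)*3,(255,)*3),box): print(box[0],th,cv2.contourArea(c),cv2.minEnclosingCircle(c),cv2.minAreaRect(c))
E
```

```text
handle
527.5 ((228.63304138183594, 207.85348510742188), (52.54164123535156, 11.719228744506836), 65.43283081054688)
mat
2376.5 ((217.0135040283203, 187.08108520507812), (57.704036712646484, 57.21084213256836), 80.53767395019531)
white
180 215 261.0 ((212.3947296142578, 174.9736785888672), 9.670927047729492) ((212.0, 175.0), (18.0, 18.0), 90.0)
300 215 491.0 ((328.0, 210.5), 19.52572250366211) ((327.88079833984375, 210.80038452148438), (38.04912185668945, 14.359783172607422), 25.463346481323242)
300 215 54.5 ((333.1097412109375, 192.52438354492188), 4.611239433288574) ((333.25, 192.74998474121094), (8.485280990600586, 7.77817440032959), 45.0)
300 215 308.0 ((340.76190185546875, 184.38095092773438), 18.8734130859375) ((340.9291687011719, 184.02549743652344), (37.57658767700195, 9.580434799194336), 25.201122283935547)
300 235 45.5 ((340.5, 217.0), 6.020897388458252) ((340.8999938964844, 217.1999969482422), (5.366563320159912, 11.180340766906738), 26.56505012512207)
300 235 111.5 ((328.5, 209.0), 9.552586555480957) ((328.5, 209.0), (17.88854217529297, 7.602630615234375), 26.56505012512207)
300 235 38.0 ((314.5, 205.0), 6.020897388458252) ((314.58245849609375, 204.81443786621094), (5.787474155426025, 10.965738296508789), 23.96249008178711)
300 235 35.5 ((345.0, 186.0), 12.649210929870605) ((345.0342712402344, 185.92465209960938), (25.159217834472656, 5.462198734283447), 24.443954467773438)
430 215 525.0 ((452.9320068359375, 214.67999267578125), 20.11145782470703) ((452.6206970214844, 214.94825744628906), (38.624629974365234, 16.155494689941406), 21.801410675048828)
430 215 400.0 ((461.6506042480469, 190.82530212402344), 19.4713191986084) ((460.6034240722656, 193.24136352539062), (37.6961555480957, 19.683706283569336), 21.80141258239746)
430 215 41.5 ((496.5, 173.5), 8.860122680664062) ((496.5, 173.5), (17.0, 5.0), 90.0)
```

View pics/crop.png

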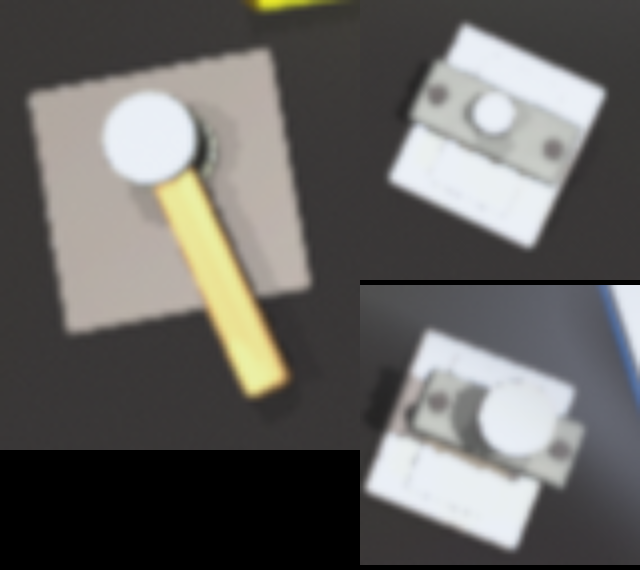

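Crop (top-image pixels):
- The mallet head is at about (213.5,175.5) on the grey mat, with the handle axis ending near (239.3,231).
- The narrow cap is at (333.5,193).
- The wide cap is at (469.3,198.5), about 9.5 px in radius, which fits 44 mm. That confirms the choice.

```bash
python3 - <<'E'
from h import *
from scipy.spatial.transform import Rotation as R
np.set_printoptions(precision=4,suppress=True)
cr=lambda x,y:(180+x/4.5-.4,145+y/4.5-.4)
t='top'
head=onz(t,*cr(151,137),.064); print('head',head)
h1=onz(t,*cr(175,180),.051);h2=onz(t,*cr(267,387),.051);print('handle',h1,h2)
d=(h1-h2);d/=np.linalg.norm(d);print('mallet x yaw',np.degrees(np.arctan2(d[1],d[0])),'from head-end',np.degrees(np.arctan2(*(head-h2)[1::-1])),np.linalg.norm((head-h2)[:2]))
print('offset of head from handle line',np.cross(d[:2],(head-h2)[:2]))
mat=onz(t,217,187.1,.004);print('mat',mat)
print('wide cap',onz(t,469,198.2,.13),'narrow',onz(t,333.2,192.8,.13))
# side checks of caps and head
w=onz(t,469,198.2,.13);n=onz(t,333.2,192.8,.13)
print('side proj wide,narrow,head',proj('side',[w,n,head]))
b=cv2.imread('pics/side.png')
o=np.hstack([cv2.resize(b[y-25:y+45,x-35:x+35],None,fx=3.7,fy=3.7,interpolation=cv2.INTER_CUBIC) for x,y in((345,135),(316,195),(260,300))])
cv2.imwrite('pics/sc.png',o)
s=manip.sense();r=R.from_quat(s['tool_rot']);print(r.as_matrix(),s['tcp_pos'])
E
```

```text
head [0.5951 0.2871 0.064 ]
handle [0.5731 0.2773 0.051 ] [0.4587 0.2276 0.051 ]
mallet x yaw 23.483536343280594 from head-end 23.58219296671279 0.14881551832085663
offset of head from handle line 0.0002562427707893042
mat [0.5735 0.2925 0.004 ]
wide cap [ 0.5137 -0.3132  0.13  ] narrow [ 0.535  -0.0051  0.13  ]
side proj wide,narrow,head [[343.9204 132.6835]
 [314.6219 193.2761]
 [256.2629 299.0864]]
[[ 0.9641  0.2655 -0.0002]
 [ 0.2655 -0.9641  0.0019]
 [ 0.0003 -0.0019 -1.    ]] [ 0.1659 -0.6019  0.2494]<stdin>:9: DeprecationWarning: Arrays of 2-dimensional vectors are deprecated. Use arrays of 3-dimensional vectors instead. (deprecated in NumPy 2.0)
```

View pics/sc.png

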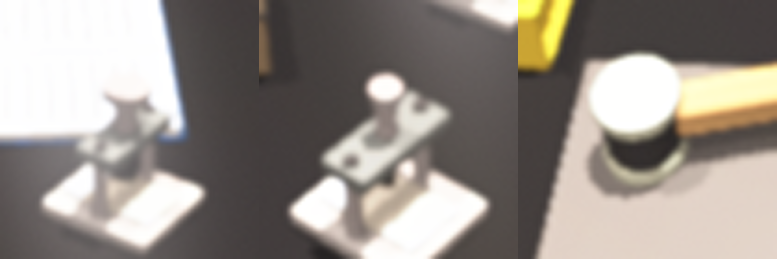

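The side view (wide cap near (344,133), narrow near (315,193)) agrees with projections from the top measurements to within 1 px. I'll grip the handle 50 mm behind the head axis, at (0.549, 0.267, 0.039), with the tool yaw changed by -8.1° about tool z.

carry_out:
  targets:
    - [[33,-24.3,0,0,0,0,8.54],[33,-24.3,0,0,0,0,8.54],[33,-24.3,0,0,0,0,8.54],[33,-24.3,0,0,0,0,8.54],[33,-24.3,0,0,0,0,8.54],[33,-24.3,0,0,0,0,8.54],[33,-24.3,0,0,0,0,8.54],[33,-24.3,0,0,0,0,8.54],[33,-24.3,0,0,0,0,8.54],[33,-24.3,0,0,0,0,8.54],[33,-24.3,0,0,0,0,8.54],[33,-24.3,0,0,0,0,8.54]]

```text
t: 1.1
tcp_pos: [0.4203, -0.2788, 0.2501]
tool_rot: [0.991, 0.136, -0.0, -0.0]
force: [-0.2, -0.8, 0.4]
finger_gap: 0.997
gripper_force: 0.0
```

carry_out:
  targets:
    - [[27,-49.3,0,0,0,-8.1,8.54],[27,-49.3,0,0,0,-8.1,8.54],[27,-49.3,0,0,0,-8.1,8.54],[27,-49.3,0,0,0,-8.1,8.54],[27,-49.3,0,0,0,-8.1,8.54],[27,-49.3,0,0,0,-8.1,8.54],[27,-49.3,0,0,0,-8.1,8.54],[27,-49.3,0,0,0,-8.1,8.54],[27,-49.3,0,0,0,-8.1,8.54],[27,-49.3,0,0,0,-8.1,8.54],[27,-49.3,0,0,0,-8.1,8.54],[27,-49.3,0,0,0,-8.1,8.54]]

```text
t: 2.1
tcp_pos: [0.5356, 0.2062, 0.2501]
tool_rot: [0.979, 0.203, -0.0, 0.0]
force: [0.9, -0.7, -1.1]
finger_gap: 0.997
gripper_force: 0.0
```

carry_out:
  targets:
    - [[3.7,-5.0,0,0,0,0,8.54],[3.7,-5.0,0,0,0,0,8.54],[3.7,-5.0,0,0,0,0,8.54],[3.7,-5.0,0,0,0,0,8.54]]

```text
t: 2.43
tcp_pos: [0.5492, 0.2659, 0.2496]
tool_rot: [0.979, 0.204, -0.0, 0.001]
force: [0.6, 0.0, 0.7]
finger_gap: 1.0
gripper_force: 0.0
```

```bash
python3 - <<'E'
from h import *
from scipy.spatial.transform import Rotation as R
np.set_printoptions(precision=4,suppress=True)
c=cams.camera_info('wrist');im=snap('wrist','w1.png')
hsv=cv2.cvtColor(im,cv2.COLOR_BGR2HSV)
for c2 in cv2.findContours(cv2.inRange(hsv,(15,70,100),(30,200,255)),0,1)[0]:
    if cv2.contourArea(c2)>300: print(cv2.contourArea(c2),cv2.minAreaRect(c2))
s=manip.sense();M=R.from_quat(s['tool_rot']).as_matrix();p=s['tcp_pos'];print(p,M[:,0],s['t'],s['q'])
g=np.array([.5493,.2672,.039]);print('tool delta cm',100*M.T@(g-p))
hd=np.array([.5951,.2871,.064]);e=np.array([.4587,.2276,.051]);print(proj('wrist',[hd,e,g+[0,0,.012]],c))
E
```

```text
526.5 ((308.92156982421875, 329.09674072265625), (39.93246841430664, 19.694381713867188), 25.016895294189453)
1145.5 ((255.89999389648438, 326.699951171875), (32.10993576049805, 67.70813751220703), 79.69515228271484)
2338.0 ((317.5, 205.5), (111.0, 23.0), 90.0)
18742.0 ((509.4931335449219, 46.73702621459961), (223.90328979492188, 117.67088317871094), 16.927513122558594)
[0.5489 0.265  0.2497] [ 0.9174  0.398  -0.0017] 2.4833 [ 0.2671  0.5078  1.4725 -0.0011  1.1628  1.429 ]
tool delta cm [ 0.1621 -0.2023 21.0669]
[[318.0275 126.0956]
 [318.511  261.5584]
 [318.1862 174.7108]]
```

View pics/w1.png

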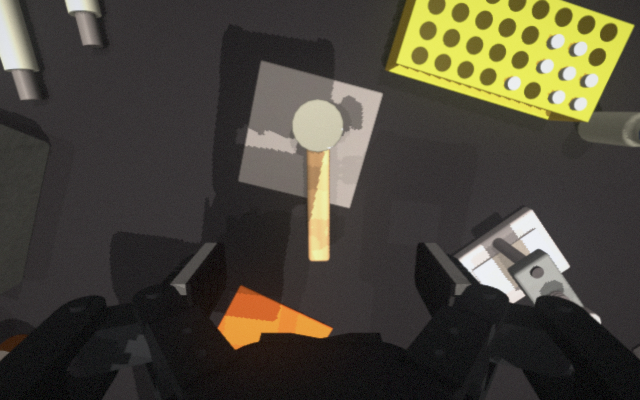

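The wrist view shows the head at (318,126), handle axis at x≈317.5 and end at (318,261), all matching my predictions. I'll go down and grip.

carry_out:
  targets:
    - [[0.1,-0.1,4,0,0,0,8.54],[0.1,-0.1,8,0,0,0,8.54],[0.1,-0.1,12,0,0,0,8.54],[0.1,-0.1,16,0,0,0,8.54],[0.1,-0.1,18.5,0,0,0,8.54],[0.1,-0.1,20,0,0,0,8.54],[0.1,-0.1,21,0,0,0,8.54],[0.1,-0.1,21,0,0,0,8.54],[0.1,-0.1,21,0,0,0,8.54]]
  force: 80

```text
t: 3.23
tcp_pos: [0.5497, 0.2665, 0.0406]
tool_rot: [0.979, 0.203, -0.0, 0.0]
force: [-0.2, -0.9, -0.1]
finger_gap: 1.002
gripper_force: 0.0
```

carry_out:
  targets:
    - [[0,0,0,0,0,0,5],[0,0,0,0,0,0,3.4],[0,0,0,0,0,0,2.6],[0,0,0,0,0,0,2.2],[0,0,0,0,0,0,1.5],[0,0,0,0,0,0,1.5],[0,0,0,0,0,0,1.5],[0,0,0,0,0,0,1.5],[0,0,0,0,0,0,1.5],[0,0,0,0,0,0,1.5],[0,0,0,0,0,0,1.5],[0,0,0,0,0,0,1.5]]

```text
t: 4.23
tcp_pos: [0.5494, 0.2683, 0.0412]
tool_rot: [0.979, 0.204, 0.001, -0.0]
force: [-1.6, 0.2, 5.3]
finger_gap: 0.264
gripper_force: 78.8
```

carry_out:
  targets:
    - [[0,0,-1,0,0,0,1.5],[0,0,-3,0,0,0,1.5],[0,0,-6,0,0,0,1.5],[0,0,-9,0,0,0,1.5],[0,0,-12,0,0,0,1.5],[0,0,-15,0,0,0,1.5],[0,0,-18,0,0,0,1.5],[0,0,-20,0,0,0,1.5],[0,0,-21,0,0,0,1.5],[0,0,-21,0,0,0,1.5],[0,0,-21,0,0,0,1.5]]

```text
t: 5.15
tcp_pos: [0.5484, 0.2676, 0.2495]
tool_rot: [0.979, 0.204, -0.001, 0.0]
force: [0.3, -0.4, -4.3]
finger_gap: 0.265
gripper_force: 78.6
```

```bash
python3 - <<'E'
from h import *
a=snap('side');w=snap('wrist');p=proj('side',[.595,.287,.24])[0].astype(int);print(p)
y,x=max(p[1]-75,0),p[0]-60
o=np.hstack([cv2.resize(a[y:y+150,x:x+150],(400,400),interpolation=2),w[:,120:520]]);cv2.imwrite('pics/lift.png',o)
s=manip.sense();print(s['force'],s['ft_torque'],s['tcp_pos'])
E
```

```text
[244 242]
[-1.11860206e+00 -2.27868796e-03 -3.90669496e+00] [-0.01129777  0.06963661 -0.04566895] [0.54770872 0.2673982  0.24800568]
```

View pics/lift.png

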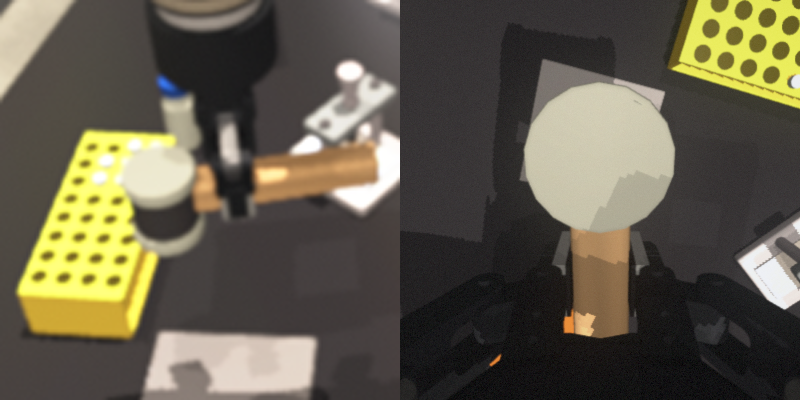

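The mallet is held level, with the head centred on the tool x axis about 49 mm ahead and its face about 37 mm below the TCP. I'll carry it high to above the wide cap at the same yaw.

carry_out:
  targets:
    - [[-1,1.6,0,0,0,0,1.5],[-2.6,4.3,0,0,0,0,1.5],[-4.4,7.3,0,0,0,0,1.5],[-6.2,10.3,0,0,0,0,1.5],[-8,13.3,0,0,0,0,1.5],[-9.8,16.3,0,0,0,0,1.5],[-11.6,19.3,0,0,0,0,1.5],[-13.4,22.3,0,0,0,0,1.5],[-15.2,25.3,0,0,0,0,1.5],[-17,28.3,0,0,0,0,1.5],[-18.8,31.3,0,0,0,0,1.5],[-20.6,34.3,0,0,0,0,1.5]]

```text
t: 6.25
tcp_pos: [0.4956, -0.1301, 0.2485]
tool_rot: [0.979, 0.204, -0.002, -0.001]
force: [1.6, 0.6, -4.0]
finger_gap: 0.27
gripper_force: 78.7
```

carry_out:
  targets:
    - [[-1.8,3,0,0,0,0,1.5],[-3.6,6,0,0,0,0,1.5],[-5.4,9,0,0,0,0,1.5],[-7.2,12,0,0,0,0,1.5],[-9,15,0,0,0,0,1.5],[-10.2,16.8,0,0,0,0,1.5],[-10.7,17.6,0,0,0,0,1.5],[-10.7,17.6,0,0,0,0,1.5],[-10.7,17.6,0,0,0,0,1.5],[-10.7,17.6,0,0,0,0,1.5]]

```text
t: 7.08
tcp_pos: [0.4689, -0.3308, 0.2494]
tool_rot: [0.979, 0.204, -0.001, -0.002]
force: [-0.5, -0.0, -2.9]
finger_gap: 0.266
gripper_force: 78.8
```

```bash
python3 - <<'E'
from h import *
from scipy.spatial.transform import Rotation as R
np.set_printoptions(precision=4,suppress=True)
s=manip.sense();M=R.from_quat(s['tool_rot']).as_matrix();p=s['tcp_pos']
h=p+M@[.0494,.001,0];cap=np.array([.5137,-.3132,.13])
print(p,'head xy',h,'tool delta cm',100*M.T@(cap-h),s['force'],s['t'])
a=snap('side');q=proj('side',cap)[0].astype(int);y,x=q[1]-100,q[0]-75
w=snap('wrist')
cv2.imwrite('pics/pre.png',np.hstack([cv2.resize(a[y:y+150,x:x+150],(400,400),interpolation=2),w[:,120:520]]))
E
```

```text
[ 0.4689 -0.3308  0.2494] head xy [ 0.5145 -0.3119  0.2494] tool delta cm [-0.1209  0.1222 11.9363] [-0.4865 -0.0247 -2.9319] 7.0833
```

View pics/pre.png

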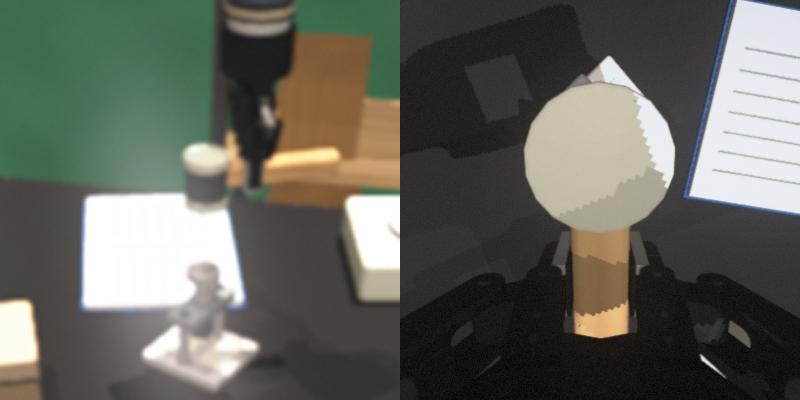

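The mallet is directly over the wide cap, within about 2 mm. I'll lower to about 30 mm above it and tap at about 0.15 m/s, ending near 18 mm depth so I can read the force.

carry_out:
  targets:
    - [[-0.1,0.1,2,0,0,0,1.5],[-0.1,0.1,4,0,0,0,1.5],[-0.1,0.1,5.4,0,0,0,1.5],[-0.1,0.1,5.4,0,0,0,1.5],[-0.1,0.1,5.4,0,0,0,1.5],[-0.1,0.1,5.4,0,0,0,1.5]]
  force: 110

```text
t: 7.68
tcp_pos: [0.4694, -0.334, 0.1973]
tool_rot: [0.979, 0.204, 0.0, 0.001]
force: [-0.7, 0.3, -2.3]
finger_gap: 0.259
gripper_force: 109.6
```

carry_out:
  targets:
    - [[0,0,1.3,0,0,0,1.5],[0,0,2.6,0,0,0,1.5],[0,0,3.9,0,0,0,1.5],[0,0,4.8,0,0,0,1.5]]

```text
t: 8.02
tcp_pos: [0.4699, -0.3352, 0.1499]
tool_rot: [0.979, 0.204, 0.001, 0.002]
force: [-1.5, 0.0, 5.8]
finger_gap: 0.264
gripper_force: 110.8
```

carry_out:
  targets:
    - [[0,0,0.2,0,0,0,1.5]]

```text
t: 8.1
tcp_pos: [0.4699, -0.3352, 0.1474]
tool_rot: [0.979, 0.204, 0.001, 0.002]
force: [-1.3, 0.2, 6.9]
finger_gap: 0.26
gripper_force: 111.0
```

carry_out:
  targets:
    - [[0,0,0.1,0,0,0,1.5]]

```text
t: 8.18
tcp_pos: [0.4698, -0.3352, 0.1472]
tool_rot: [0.979, 0.204, 0.001, 0.002]
force: [-0.5, 0.0, 9.3]
finger_gap: 0.263
gripper_force: 111.4
```

carry_out:
  targets:
    - [[0,0,0.15,0,0,0,1.5]]

```text
t: 8.27
tcp_pos: [0.4698, -0.3354, 0.1469]
tool_rot: [0.979, 0.204, 0.001, 0.002]
force: [-4.1, 0.8, 20.1]
finger_gap: 0.264
gripper_force: 113.1
```

The force rose to 20 N with no further travel, so the punch is on its stop. I'll lift and carry back to the mat.

carry_out:
  targets:
    - [[0,0,-1.5,0,0,0,1.5],[0,0,-4,0,0,0,1.5],[0,0,-7,0,0,0,1.5],[0,0,-9.5,0,0,0,1.5],[0,0,-10.6,0,0,0,1.5],[0,0,-10.6,0,0,0,1.5],[0,0,-10.6,0,0,0,1.5]]

```text
t: 8.85
tcp_pos: [0.4687, -0.3341, 0.2506]
tool_rot: [0.979, 0.204, 0.0, 0.001]
force: [0.0, 0.6, -3.4]
finger_gap: 0.261
gripper_force: 109.8
```

carry_out:
  targets:
    - [[1,-1.6,0,0,0,0,1.5],[2.6,-4.3,0,0,0,0,1.5],[4.4,-7.3,0,0,0,0,1.5],[6.2,-10.3,0,0,0,0,1.5],[8,-13.3,0,0,0,0,1.5],[9.8,-16.3,0,0,0,0,1.5],[11.6,-19.3,0,0,0,0,1.5],[13.4,-22.3,0,0,0,0,1.5],[15.2,-25.3,0,0,0,0,1.5],[17,-28.3,0,0,0,0,1.5],[18.8,-31.3,0,0,0,0,1.5],[20.6,-34.3,0,0,0,0,1.5]]

```text
t: 9.85
tcp_pos: [0.5193, 0.0644, 0.2481]
tool_rot: [0.979, 0.204, -0.002, -0.001]
force: [0.6, 0.2, -1.8]
finger_gap: 0.257
gripper_force: 109.7
```

carry_out:
  targets:
    - [[1.8,-3,0,0,0,0,1.5],[3.6,-6,0,0,0,0,1.5],[5.4,-9,0,0,0,0,1.5],[7.2,-12,0,0,0,0,1.5],[9,-15,0,0,0,0,1.5],[10.2,-16.8,0,0,0,0,1.5],[10.8,-17.7,0,0,0,0,1.5],[10.8,-17.7,0,0,0,0,1.5],[10.8,-17.7,0,0,0,0,1.5],[10.8,-17.7,0,0,0,0,1.5]]

```text
t: 10.68
tcp_pos: [0.5485, 0.2663, 0.2489]
tool_rot: [0.979, 0.203, -0.001, 0.001]
force: [0.2, 0.3, -2.9]
finger_gap: 0.26
gripper_force: 109.7
```

```bash
python3 - <<'E'
from h import *
from scipy.spatial.transform import Rotation as R
np.set_printoptions(precision=4,suppress=True)
s=manip.sense();M=R.from_quat(s['tool_rot']).as_matrix();p=s['tcp_pos']
h=p+M@[.0494,.001,0];g=np.array([.588,.289,.041])
print(p,'head',h,'tool delta cm',100*M.T@(g-h),s['force'],s['t'])
a=snap('side');t=snap('top');q=proj('side',h)[0].astype(int);y,x=max(q[1]-75,0),q[0]-60
cv2.imwrite('pics/back.png',np.hstack([cv2.resize(a[y:y+150,x:x+150],(400,400),interpolation=2),cv2.resize(t[90:250,430:510],(200,400),interpolation=2),cv2.resize(a[90:250,300:380],(200,400),interpolation=2)]))
E
```

```text
[0.5485 0.2663 0.2489] head [0.5942 0.285  0.2487] tool delta cm [-0.3501 -0.6216 20.7739] [ 0.2206  0.3211 -2.8878] 10.6833
```

View pics/back.png

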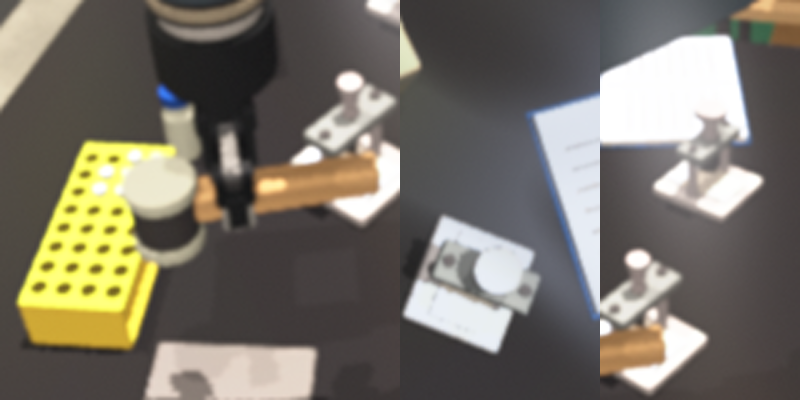

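The mallet is still level and the wide punch is back up. I'll set it down a little nearer the mat centre.

carry_out:
  targets:
    - [[-0.2,-0.1,3,0,0,0,1.5],[-0.4,-0.3,6,0,0,0,1.5],[-0.4,-0.3,9,0,0,0,1.5],[-0.4,-0.3,12,0,0,0,1.5],[-0.4,-0.3,15,0,0,0,1.5],[-0.4,-0.3,17.5,0,0,0,1.5],[-0.4,-0.3,19,0,0,0,1.5],[-0.4,-0.3,20,0,0,0,1.5],[-0.4,-0.3,20.5,0,0,0,1.5],[-0.4,-0.3,20.7,0,0,0,1.5],[-0.4,-0.3,20.8,0,0,0,1.5],[-0.4,-0.3,20.8,0,0,0,1.5]]

```text
t: 11.78
tcp_pos: [0.5452, 0.2691, 0.0429]
tool_rot: [0.979, 0.204, 0.001, -0.0]
force: [0.2, -0.4, -4.2]
finger_gap: 0.262
gripper_force: 109.8
```

carry_out:
  targets:
    - [[0,0,0.1,0,0,0,1.5],[0,0,0.15,0,0,0,1.5],[0,0,0.2,0,0,0,1.5],[0,0,0.2,0,0,0,1.5]]

```text
t: 12.12
tcp_pos: [0.545, 0.2693, 0.0413]
tool_rot: [0.979, 0.204, 0.001, 0.0]
force: [-2.6, -1.4, 4.7]
finger_gap: 0.259
gripper_force: 110.9
```

It's down on the mat, so I'll open the gripper, then rise.

carry_out:
  targets:
    - [[0,0,0,0,0,0,2.4],[0,0,0,0,0,0,2.7],[0,0,0,0,0,0,3.2],[0,0,0,0,0,0,4],[0,0,0,0,0,0,6],[0,0,0,0,0,0,7.5],[0,0,0,0,0,0,7.5],[0,0,0,0,0,0,7.5]]
  force: 20

```text
t: 12.78
tcp_pos: [0.5444, 0.269, 0.0397]
tool_rot: [0.979, 0.204, -0.0, -0.0]
force: [0.1, 0.5, -0.5]
finger_gap: 0.877
gripper_force: 0.0
```

carry_out:
  targets:
    - [[0,0,-1,0,0,0,7.5],[0,0,-3,0,0,0,7.5],[0,0,-6,0,0,0,7.5],[0,0,-10,0,0,0,7.5],[0,0,-14,0,0,0,7.5],[0,0,-18,0,0,0,7.5],[-4,0,-20,0,0,0,7.5],[-8,0,-20,0,0,0,7.5],[-8,0,-20,0,0,0,7.5],[-8,0,-20,0,0,0,7.5]]

```text
t: 13.62
tcp_pos: [0.4671, 0.2362, 0.2405]
tool_rot: [0.979, 0.204, -0.001, 0.0]
force: [2.2, 0.5, 0.5]
finger_gap: 0.877
gripper_force: 0.0
```

```bash
python3 - <<'E'
from h import *
a=snap('side');w=snap('wrist');t=snap('top')
o=np.hstack([cv2.resize(a[150:350,180:340],(400,500),interpolation=2),cv2.resize(w[:,120:520],(400,500))]);cv2.imwrite('pics/end.png',o)
old=cv2.imread('pics/side.png');d=cv2.absdiff(a,old).max(2)
print('side diff jar/rack/tipbox',[int((d[y0:y1,x0:x1]>60).sum()) for x0,y0,x1,y1 in((238,190,264,225),(190,215,240,292),(250,145,290,192))],manip.sense()['force'])
E
```

```text
side diff jar/rack/tipbox [0, 0, 0] [ 1.10185335 -1.01311954 -0.206563  ]
```

View pics/end.png

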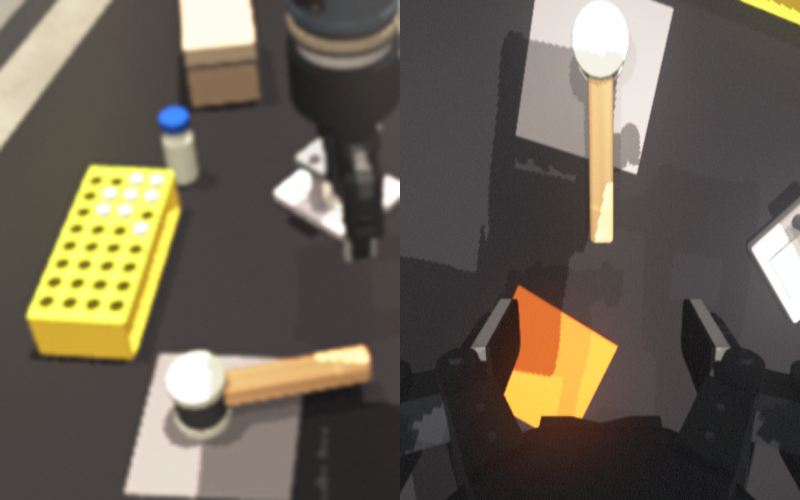

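The mallet stands upright on the grey mat, its face about 20 mm from the mat centre. The gripper is clear and the bystanders haven't moved, so I'm handing in.

```bash
python3 -c "
from station import sign_off
print(sign_off())"
```

```text
the job is handed in; nothing more can be done
None
```

I tapped the wide punch down to its stop at about 0.15 m/s (highest force I read was about 20 N, at the stop), it sprang back up, the mallet is standing released on its grey mat, and I handed the job in (no verdict was returned).

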